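# Scoop wooden balls into the kit tray that holds the wheel

### The arm

A 7-joint arm with a two-finger parallel gripper is mounted at the origin on the work surface. World frame = base frame: x ahead of the robot, y to its left, z up, the work surface at z = 0. Lengths are in mm, angles in rad, forces in N, time in s.
With the tool pointing down it reaches from about 425 to 875 mm from the base axis. Payload 9.9 kg.
Tool frame: the origin (TCP) lies midway between the tips of the shut fingers; the grasp point (between the pads) lies 19 mm behind it; z points along the fingers, y is the line along which they close (so a half turn about z gives the same grasp; the last joint's range is limited). The gripper opens to 85 mm and grips with 20 to 120 N. Pads are 22 mm wide; open, the fingers measure 114 mm over their backs; the gripper's body (76 mm by 85 mm) begins 54 mm behind the grasp point. The pads swing forward as they close: fully open they stand 13 mm farther back than shut.
Start: joints at [-1.281, 0.576, 0.025, 1.437, -0.015, 1.129, -0.057], TCP at [246.473, 628.394, 195.089] pointing down, gripper open.
Joint ranges: [-2.76, 2.76], [-0.34, 2.15], [-1.52, 1.57], [0.19, 2.46], [-1.09, 4.23], [0.17, 1.99], [-2.82, 2.82]. Speed limits (rad/s): [2.22, 2.22, 3.01, 3.01, 3.14, 3.14, 3.14].

### API

Orientations are given as a rotation vector (axis times angle).
In Python, from cell import * gives the robot as it stands.
- The arm moves only by the tool arm_command, never from a script. Its argument "motion" is a list of rows, each an object with "translation": the shift along the world's x, y, z as a fraction of full scale, a list of three; "rot": the turn, a rotation vector about the world's x, y, z as a fraction of full scale, a list of three; "gripper": the closure, from 0 (fully open) to 1 (shut). A call has 1 to 8 rows; each row shifts and turns the commanded pose from where the row before left it; what a row does not reach is not made up. Full scale, the value 1, is 0.05 m for a shift and 120 degrees for a turn. A row lasts 1/12 s, in which the tool goes at most 41.7 mm and 7.16 degrees, less where a joint would pass 70% of its speed; a pose out of reach is approached as far as the arm can. A call with a number of a shift or a turn outside -1 to 1 is refused whole. A call with a gripper value outside its range is refused whole. The fingers move at their own pace and stop on an object; "force" is the grip in N (left out, the last holds). Time passes only in rows, so rows that do not move let the fingers close. It gives the time, the measured TCP pose, the force, the opening and the grip force at its end, in the units of the state.
- get_obs(): the state, without advancing time (a new reading comes with each control period).
- camera(name): name is "scene" or "side" or "wrist"; returns a dict with "pixels" (384x512x3 uint8, red, green, blue), "camera_matrix" (3x3 intrinsics, pixels), "origin" and "attitude" of the camera in the world; the wrist camera has in their place "mount" (4x4, takes a point from camera to tool coordinates, whose origin is the TCP and whose axes are the flange's). Camera axes: x right, y down, z forward; pixel columns grow to the right and rows downward; lengths in mm; the calibration is good to about 2 mm. The wrist camera is an equidistant fisheye: a pixel r from the principal point sees the ray r / f radians off the axis. A picture is of the moment at which its call begins: read the wrist's pose just before it. There is no depth.
- hand_in(): hands the job in; it is judged then, once.
The state is a dict: "clock": time; "joint_positions": joint angles; "joint_velocities": joint speeds; "joint_efforts": joint torques, N m; "tool_pos": TCP position; "tcp_rot": TCP orientation; "contact_force": force on the tool from outside, world axes, zero at the start; "torque": the same for the moment, N m; "grip_width": finger opening in mm; "finger_force": force on a finger pad.
Only numpy, scipy, OpenCV 4.12 (cv2) and the standard library are available. Lean on these libraries where they do the work, as an engineer would, in place of code of your own. Each camera call takes 0.05 s, during which the arm holds its last target. There are 200 camera calls.

### The job

Using the scoop, move all five wooden balls from the long grey bin into whichever of the two plywood kit trays has the round wheel in it. Do not touch the balls with the gripper or disturb the glue bottle, the tin and the offcut, and leave the wheel and the block in their own trays. At the end stand the scoop flat on the open bench and let go of it.

Things in the scene. Friction and masses are not known exactly. Their poses are not given: they have to be found in the camera images.
- bin: Long open grey metal bin, fixed, outside 268 (x) by 116 (y) by 48 high; walls 6, floor 8 thick. Origin: centre of its underside, z up, +x away from the robot. Inside 104 wide; flat floor from x -128 to x +104, where a steep ramp (60 degrees) rises to the far wall; other walls upright. Ball centres start at x above -10; the near part (x below -26) is clear, room to set the scoop in flat.
- tray_left: Square open plywood kit tray, fixed to the bench, outside 136 by 136 by 50 high; walls and floor 8 thick, so inside 120 by 120 and 42 deep. Origin: centre of its underside; z up. The left one of two alike trays, as seen from the robot.
- tray_right: The same kind of tray, the right one (more to -y).
- wheel: Loose dark wooden wheel lying flat in one of the two trays: disc 48 in diameter, 14 thick, with a 20 mm hub to 18 high. Origin: centre of its underside. The tray in which it lies is the one for the balls.
- block: Loose dark wooden rectangular block, 42 by 30 by 18 high, lying in the other tray. Origin: centre of its underside.
- scoop: Loose aluminium hand scoop with upright wooden grip, 160 g, standing flat on the bench. Origin: centre of the pan's underside; x to the open front, z up. Pan 92 long (x) by 94 wide, floor 2 thick; side walls 2 thick, 36 high, from x -46 to +30; back wall 3 thick, 46 high. Tipped back 20 degrees (lip up) it keeps balls; tipped 30 degrees or more lip down they roll out.
- scoop_grip (a point): Point to take the scoop's grip (scoop frame x -31, y 0, z 84; axes as the scoop's). The grip is an upright wooden bar, 30 (x) by 18 (y), from z 46 to z 116 above the pan's underside, over the back of the pan (balls pass under it). Take it from above across its 18 mm (y) width.
- scoop_lip (a point): Middle of the scoop's lip, the straight front edge of the pan floor, 94 wide and 2 thick (scoop frame x +46, y 0, z 0; axes as the scoop's).
- ball1: Loose plain wooden ball, 28 in diameter, 12 g, free to roll. Origin: its centre. Starts on the floor of the bin.
- ball2: Loose plain wooden ball, 28 in diameter, 12 g, free to roll. Origin: its centre. Starts on the floor of the bin.
- ball3: Loose plain wooden ball, 28 in diameter, 12 g, free to roll. Origin: its centre. Starts on the floor of the bin.
- ball4: Loose plain wooden ball, 28 in diameter, 12 g, free to roll. Origin: its centre. Starts on the floor of the bin.
- ball5: Loose plain wooden ball, 28 in diameter, 12 g, free to roll. Origin: its centre. Starts on the floor of the bin.
- glue: Bystander: white plastic glue bottle standing upright, 54 in diameter, 170 high. Origin: centre of its underside.
- can: Bystander: steel tin standing upright, 92 in diameter, 95 high. Origin: centre of its underside.
- offcut: Bystander: L-shaped wooden offcut lying on the bench, base 50 (x) by 110 (y) by 30 high, with a step 30 wide rising to 60 at its +y end. Origin: centre of its base's underside.
Not all that is in view belongs to the job. Leave any green or yellow look-alike of the scoop alone. Leave any pink or yellow look-alike of the block alone.

How it is judged:
By the outcome, as a careful person would: the job done as asked, in the order asked, and still so for the second after the job is handed in, with the robot touching nothing.
It also fails if it takes over 58 s, if anything falls off the work surface, if the arm or the gripper's body presses on something with over 40 N, if the wrist force passes 120 N, or if a joint passes its speed limit or range.

## Working session

There is one attempt and no reset: what is moved stays moved. The work goes in short steps, Python scripts to look and compute and a tool call to move; the robot and the scene stay as the last step left them, time stands still between calls to the robot, and variables do not carry over. Pictures are saved under pics/ and viewed, at most 10 in all, crops included, and the job is handed in when it is done.

Besides the shell and the picture viewer there is one more tool, called after "Request:" as name(argument=value, ...), one argument or row to a line, values as JSON. arm_command: Moves the arm, as the interface text tells. Its arguments: {"type":"object","properties":{"motion":{"type":"array"},"force":{"type":"number"}},"required":["motion"]}

```bash
mkdir -p pics; ls; python3 - <<'E'
from cell import *
import cv2,pickle
o=get_obs();print(o)
d={}
for n in("scene","side","wrist"):
    d[n]=camera(n);c=d[n]
    print(n,{k:v for k,v in c.items() if k!="pixels"})
pickle.dump((o,d),open("d0.pkl","wb"))
for n in("scene","side"):
    cv2.imwrite(f"pics/{n}0.png",cv2.resize(d[n]["pixels"][:,:,::-1],(800,600),interpolation=cv2.INTER_CUBIC))
E
```

```text
pics
{'clock': 0.0, 'joint_positions': array([-1.28080427,  0.57652298,  0.02479304,  1.43794425, -0.01502058,
        1.1289884 , -0.05655207]), 'joint_velocities': array([ 4.42895370e-05, -9.43706385e-04,  2.06090751e-03, -5.16016970e-04,
       -4.54796736e-04, -1.22498133e-04, -1.83286703e-04]), 'joint_efforts': array([ 7.40549222e-04, -7.65775466e+01,  2.25065902e+00, -2.85973728e+01,
        1.52637303e-02,  1.25184361e-02, -3.86087390e-05]), 'tool_pos': array([246.24466725, 627.91166277, 194.234899  ]), 'tcp_rot': array([-5.83664362e-01, -3.08662109e+00,  2.60407720e-03]), 'contact_force': array([ 0.19203338, -0.59764585, -0.71049511]), 'torque': array([ 0.04485458,  0.00457506, -0.0154793 ]), 'finger_force': 0.0, 'grip_width': 85.38919293444319}
scene {'camera_matrix': array([[388.67587126,   0.        , 253.90839918],
       [  0.        , 388.67587126, 195.79089736],
       [  0.        ,   0.        ,   1.        ]]), 'origin': array([1155.50096478, -162.39174529,  889.8477622 ]), 'attitude': array([-1.97702171, -1.62187317,  0.5831049 ])}
side {'camera_matrix': array([[392.05899288,   0.        , 250.51642164],
       [  0.        , 392.05899288, 187.19043806],
       [  0.        ,   0.        ,   1.        ]]), 'origin': array([212.21165207, 639.96810158, 951.80525128]), 'attitude': array([-0.55721701,  2.76058576, -1.04491124])}
wrist {'camera_matrix': array([[297.31863964,   0.        , 253.25806841],
       [  0.        , 297.31863964, 199.6712597 ],
       [  0.        ,   0.        ,   1.        ]]), 'mount': array([[ 1.02771612e-03, -9.44817056e-01, -3.27596816e-01,
         8.40783488e+01],
       [ 9.99999380e-01,  1.11130410e-03, -6.79603053e-05,
        -2.02933863e+00],
       [ 4.28269740e-04, -3.27596544e-01,  9.44817613e-01,
        -1.77899636e+02],
       [ 0.00000000e+00,  0.00000000e+00,  0.00000000e+00,
         1.00000000e+00]])}
```

View pics/scene0.png

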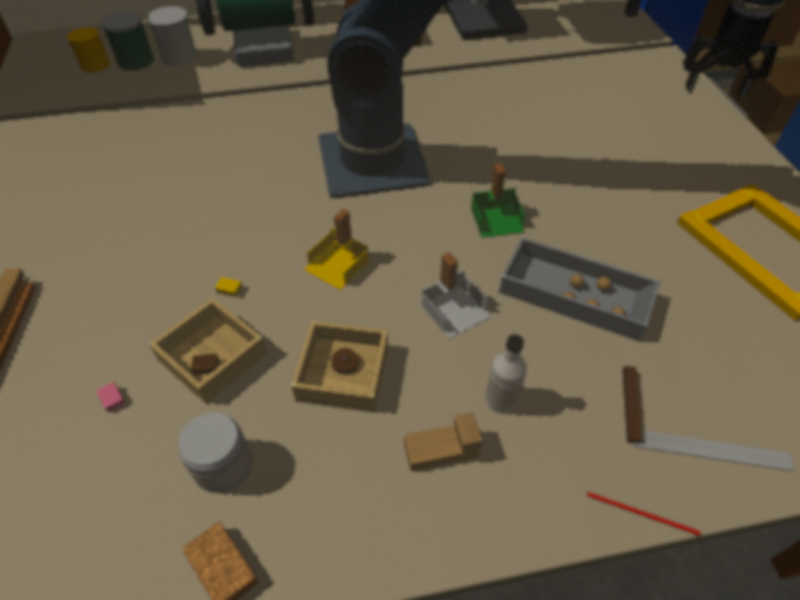

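View pics/side0.png

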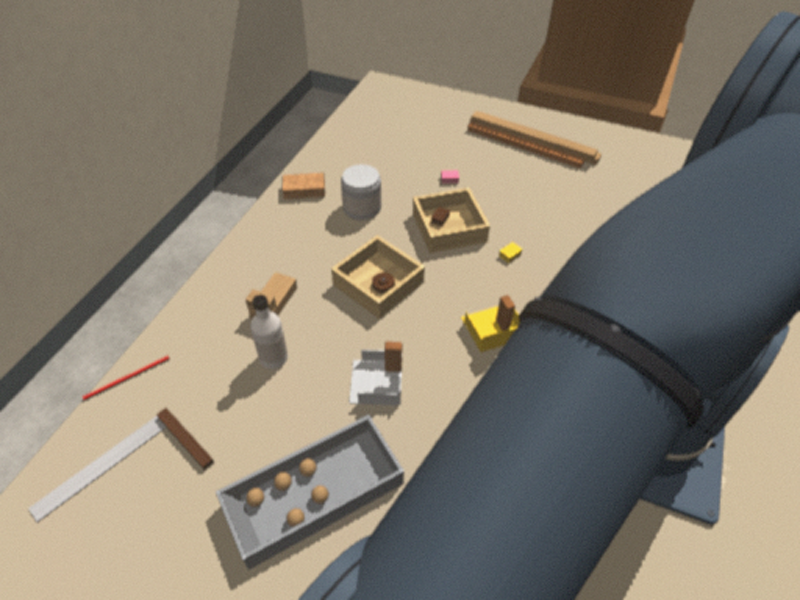

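The wheel (scene 345,360) is in the tray nearer the bin, which is the left one (+y). The silver scoop is at (455,300), the bin at (580,285), and the balls lie in its far half. Next I'll enlarge both views for measuring.

```bash
python3 - <<'E'
import cv2,pickle
o,d=pickle.load(open("d0.pkl","rb"))
a=d["scene"]["pixels"][145:270,180:430,::-1]   # x3.2
cv2.imwrite("pics/sc1.png",cv2.resize(a,None,fx=3.2,fy=3.2,interpolation=cv2.INTER_CUBIC))
a=d["side"]["pixels"][135:365,130:330,::-1]   # x2.6
cv2.imwrite("pics/si1.png",cv2.resize(a,None,fx=2.6,fy=2.6,interpolation=cv2.INTER_CUBIC))
E
```

```text
(no output)
```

View pics/sc1.png

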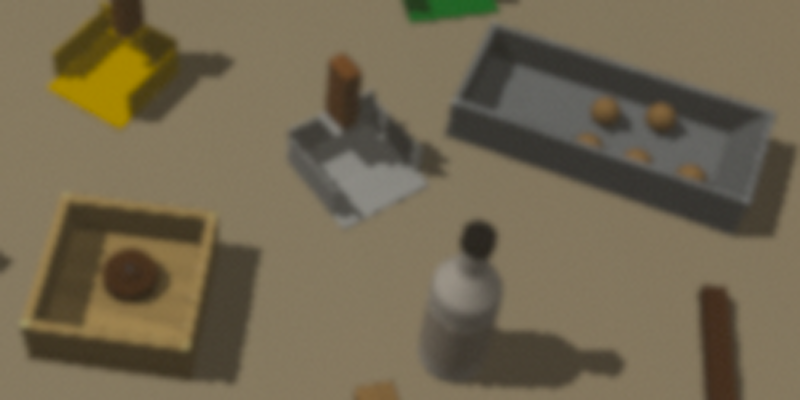

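View pics/si1.png

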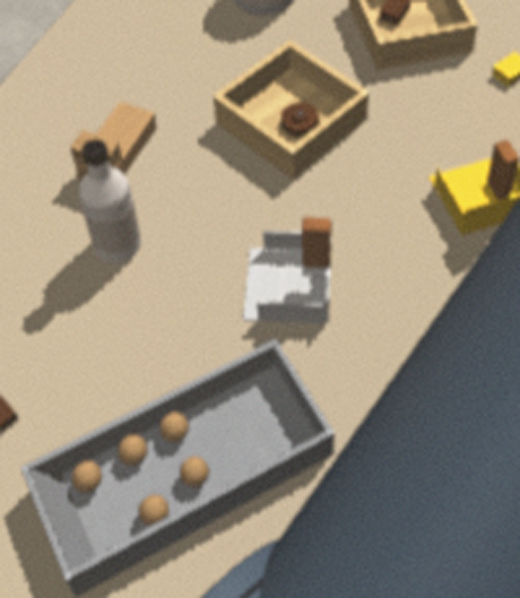

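```bash
cat > h.py <<'E'
import numpy as np,cv2,pickle
from scipy.optimize import least_squares
from scipy.spatial.transform import Rotation as R
def proj(c,P):
    q=R.from_rotvec(c["attitude"]).inv().apply(np.atleast_2d(P)-c["origin"])
    K=c["camera_matrix"]; return (q@K.T)[:,:2]/q[:,2:]
def onplane(c,uv,z):
    K=c["camera_matrix"];v=np.c_[np.atleast_2d(uv),np.ones(len(np.atleast_2d(uv)))]@np.linalg.inv(K).T
    v=R.from_rotvec(c["attitude"]).apply(v);return c["origin"]+v*((z-c["origin"][2])/v[:,2])[:,None]
def T(p,P): # x,y,yaw
    return R.from_euler('z',p[2]).apply(np.atleast_2d(P))+[p[0],p[1],0]
def fit(obs,p0): # obs list of (cam,localpts,uv)
    f=lambda p:np.concatenate([(proj(c,T(p,L))-uv).ravel() for c,L,uv in obs])
    return least_squares(f,p0,x_scale=[100,100,1],loss='soft_l1')
E
python3 - <<'E'
from h import *
o,d=pickle.load(open("d0.pkl","rb"));S,D=d["scene"],d["side"]
sc=lambda a:(np.array(a,float)+.5)/3.2-.5+[180,145]
si=lambda a:(np.array(a,float)+.5)/2.6-.5+[130,135]
def best(n,obs,x0):
    rs=[fit(obs,[*x0,y]) for y in np.arange(0,6.28,.785)];r=min(rs,key=lambda r:r.cost)
    print(n,r.x.round(3),np.round(r.fun.reshape(-1,2),1).tolist());return r.x
b=best("bin",[(S,[[-134,58,48],[-134,-58,48],[134,58,48],[134,-58,48],[-134,-58,0],[134,-58,0]],sc([[495,28],[452,105],[775,115],[745,200],[450,137],[738,235]])),
 (D,[[-134,58,48],[-134,-58,48],[134,58,48],[134,-58,48]],si([[332,437],[275,343],[72,578],[27,468]]))],[500,350])
c=[[-68,-68,50],[-68,68,50],[68,68,50],[68,-68,50]]
t=None
for k in range(4):
    sd=np.roll(si([[367,97],[293,157],[216,97],[291,45]]),k,0)[::1]
    for s in (sd,sd[::-1]):
        r=min((fit([(S,c,sc([[68,198],[215,213],[190,348],[25,325]])),(D,c,s)],[650,0,y]) for y in (0,.4,-.4)),key=lambda r:r.cost)
        if t is None or r.cost<t.cost:t=r
print("tray",t.x.round(3),t.fun.reshape(-1,2).round(1).tolist())
s=best("scoop",[(S,[[46,47,0],[46,-47,0],[-31,0,116]],sc([[428,183],[345,223],[343,61]])),
 (D,[[46,47,0],[46,-47,0],[-31,0,116]],si([[246,319],[249,250],[317,223]]))],[500,150])
B=onplane(D,si([[87,475],[132,448],[174,426],[194,470],[154,508]]),22)
print("balls bin",R.from_euler('z',-b[2]).apply(B-[b[0],b[1],0]).round())
print("glue",onplane(D,si([[117,250]]),0),onplane(D,si([[95,152]]),170),onplane(S,sc([[478,233]]),170))
print("wheel",onplane(S,sc([[130,270]]),25),onplane(D,si([[299,116]]),25))
print("yellow grip",onplane(S,sc([[128,5]]),100),"green",onplane(S,np.array([[498*.64,170*.64]]),110))
print("rot",R.from_rotvec(o["tcp_rot"]).as_matrix().round(3))
E
```

```text
bin [484.445 311.137  13.49 ] [[-0.6, -2.5], [-0.0, -1.3], [0.9, -1.5], [2.0, 0.8], [-1.4, -0.5], [-1.2, 0.3], [1.0, -1.5], [0.1, -1.5], [-2.6, 1.3], [-3.0, -0.1]]
tray [ 5.71193e+02 -1.45628e+02 -3.63000e-01] [[-0.5, -2.7], [2.4, -1.0], [0.7, -0.0], [-0.7, -0.5], [0.8, -1.2], [-0.6, -0.7], [-1.6, -0.1], [-0.5, -1.4]]
scoop [4.75473e+02 7.65940e+01 3.80000e-01] [[0.1, -0.2], [-0.2, 1.6], [0.3, 0.7], [-0.2, 1.0], [0.6, -0.2], [0.6, -0.1]]
balls bin [[ 82. -33.  22.]
 [ 35. -36.  22.]
 [ -9. -37.  22.]
 [ -7.  13.  22.]
 [ 41.  27.  22.]]
glue [[674.91847028 109.52476877   0.        ]] [[673.35291111 108.13698089 170.        ]] [[677.11826834 101.56215082 170.        ]]
wheel [[ 559.72778824 -142.75973359   25.        ]] [[ 557.29103726 -139.09800626   25.        ]]
yellow grip [[ 321.68199123 -105.51215863  100.        ]] green [[226.38307179 223.77597006 110.        ]]
rot [[-0.931  0.365 -0.001]
 [ 0.365  0.931 -0.002]
 [-0.    -0.002 -1.   ]]
```

```bash
python3 - <<'E'
from h import *
o,d=pickle.load(open("d0.pkl","rb"));S,D=d["scene"],d["side"]
def box(x,y,z):
    return [[[-x,y,z],[-x,-y,z]],[[-x,-y,z],[x,-y,z]],[[x,-y,z],[x,y,z]],[[x,y,z],[-x,y,z]]]
W=[((484.4,311.1,.924),box(134,58,48)+box(134,58,0)),((571.2,-145.6,-.363),box(68,68,50)+box(68,68,0)),
 ((475.5,76.6,.38),[[[46,47,0],[46,-47,0]],[[30,47,36],[-46,47,36]],[[30,-47,36],[-46,-47,36]],[[-46,-47,46],[-46,47,46]],[[-31,0,46],[-31,0,116]]])]
ims=[]
for c,(y0,x0,s,h,w) in ((S,(145,180,3.2,125,250)),(D,(135,130,2.6,230,200))):
    im=cv2.resize(c["pixels"][y0:y0+h,x0:x0+w,::-1],None,fx=s,fy=s,interpolation=cv2.INTER_CUBIC)
    for p,E in W:
        for e in E:
            q=((proj(c,T(p,e))-[x0,y0]+.5)*s-.5).round().astype(int);cv2.line(im,q[0].tolist(),q[1].tolist(),(0,0,255),1)
    ims.append(im)
a=ims[0];b=ims[1][180:];
cv2.imwrite("pics/ov.png",cv2.resize(np.vstack([a,np.pad(b,((0,0),(0,280),(0,0)))]),None,fx=.73,fy=.73,interpolation=cv2.INTER_AREA))
E
```

```text
(no output)
```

View pics/ov.png

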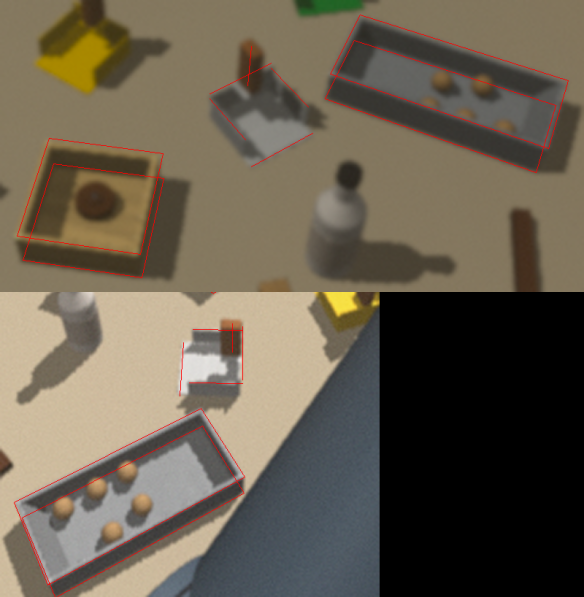

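The overlay fits to about 2 px, which is 3–4 mm. I'll move over the bin with the gripper yawed for the scoop, then refine with the wrist camera.

Request:
arm_command(
  motion=[
    {"translation": [0.12, -0.2, 0.08], "rot": [0, 0, 0.0225], "gripper": 0},
    {"translation": [0.24, -0.45, 0.08], "rot": [0, 0, 0.0225], "gripper": 0},
    {"translation": [0.24, -0.45, 0.08], "rot": [0, 0, 0.0225], "gripper": 0},
    {"translation": [0.24, -0.45, 0.08], "rot": [0, 0, 0.0225], "gripper": 0},
    {"translation": [0.24, -0.45, 0.08], "rot": [0, 0, 0.0225], "gripper": 0},
    {"translation": [0.24, -0.45, 0.08], "rot": [0, 0, 0.0225], "gripper": 0},
    {"translation": [0.24, -0.45, 0.08], "rot": [0, 0, 0.0225], "gripper": 0},
    {"translation": [0.24, -0.45, 0.08], "rot": [0, 0, 0.0225], "gripper": 0},
  ],
)

```text
clock: 0.82
tool_pos: [336.8, 459.6, 227.1]
tcp_rot: [0.009, -3.141, 0.001]
contact_force: [0.3, -0.4, 1.1]
grip_width: 85.0
finger_force: 0.0
```

Request:
arm_command(
  motion=[
    {"translation": [0.24, -0.45, 0.08], "rot": [0, 0, 0.0225], "gripper": 0},
    {"translation": [0.24, -0.45, 0.08], "rot": [0, 0, 0.0225], "gripper": 0},
    {"translation": [0.24, -0.45, 0.08], "rot": [0, 0, 0.0225], "gripper": 0},
    {"translation": [0.24, -0.45, 0.08], "rot": [0, 0, 0.0225], "gripper": 0},
    {"translation": [0.24, -0.45, 0.08], "rot": [0, 0, 0.0225], "gripper": 0},
    {"translation": [0.24, -0.45, 0.08], "rot": [0, 0, 0.0225], "gripper": 0},
    {"translation": [0.24, -0.45, 0.08], "rot": [0, 0, 0.0225], "gripper": 0},
    {"translation": [0.12, -0.2, 0.0], "rot": [0, 0, 0.0225], "gripper": 0},
  ],
)

```text
clock: 1.48
tool_pos: [428.3, 290.0, 255.7]
tcp_rot: [-0.591, 3.084, -0.002]
contact_force: [0.6, -0.4, 0.3]
grip_width: 85.1
finger_force: 0.0
```

Request:
arm_command(
  motion=[
    {"translation": [0, 0, 0], "rot": [0, 0, 0], "gripper": 0},
    {"translation": [0, 0, 0], "rot": [0, 0, 0], "gripper": 0},
  ],
)

```text
clock: 1.65
tool_pos: [426.5, 293.2, 255.0]
tcp_rot: [0.589, -3.086, -0.0]
contact_force: [-0.5, 1.2, -0.3]
grip_width: 85.0
finger_force: 0.0
```

```bash
python3 - <<'E'
from cell import *
import cv2,pickle
o=get_obs();c=camera("wrist");pickle.dump((o,c),open("w1.pkl","wb"))
print(o["clock"],o["tool_pos"],o["joint_positions"],o["tcp_rot"])
cv2.imwrite("pics/w1.png",cv2.resize(c["pixels"][:,:,::-1],(800,600),interpolation=cv2.INTER_CUBIC))
E
```

```text
1.65 [426.46105626 293.19138453 255.01772057] [-0.62891653  0.28863748 -0.08540595  1.75144821  0.02685398  1.10278815
  1.22542327] [ 5.89488993e-01 -3.08550543e+00 -3.21888547e-04]
```

View pics/w1.png

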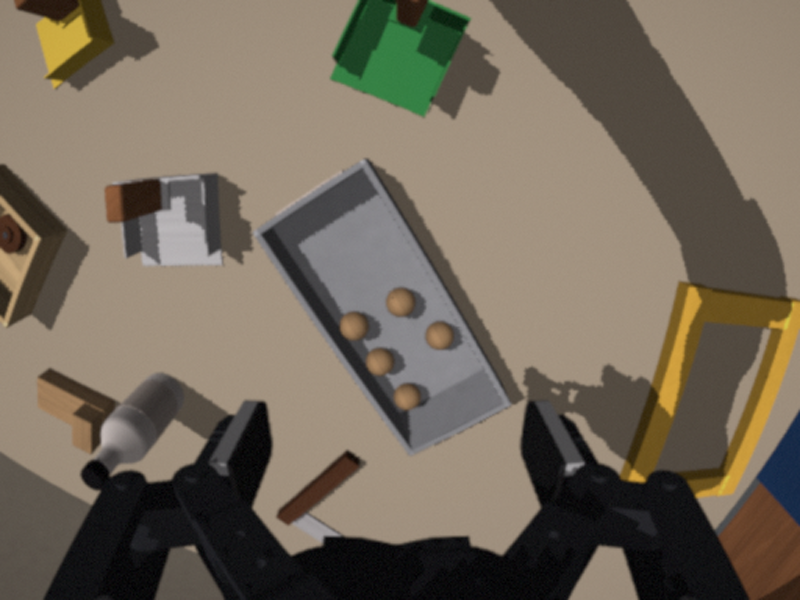

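The wrist view is clear. Bin rim corners are at (366,160), (257,234), (511,405) and (412,453). The scoop lip runs (143,265)–(222,265), with the grip top at (117,204). I'll fit the poses from these.

```bash
cat >> h.py <<'E'
_p=proj
def proj(c,P):
    if "mount" not in c: return _p(c,P)
    M=c["mount"]; tool=R.from_rotvec(c["rot"]).inv().apply(np.atleast_2d(P)-c["pos"])
    q=(tool-M[:3,3])@M[:3,:3]; K=c["camera_matrix"]
    th=np.arctan2(np.hypot(q[:,0],q[:,1]),q[:,2]);ph=np.arctan2(q[:,1],q[:,0])
    return np.c_[K[0,0]*th*np.cos(ph)+K[0,2],K[1,1]*th*np.sin(ph)+K[1,2]]
def onp(c,uv,z): # any camera, plane z
    return np.array([[*least_squares(lambda p:proj(c,[p[0],p[1],z])[0]-u,[480,100]).x,z] for u in np.atleast_2d(uv)])
def load(f):
    o,c=pickle.load(open(f,"rb"));c["pos"]=o["tool_pos"];c["rot"]=o["tcp_rot"];return o,c
def w8(a): return (np.array(a,float)+.5)*.64-.5
E
python3 - <<'E'
from h import *
o,d=pickle.load(open("d0.pkl","rb"));S,D=d["scene"],d["side"]
o,W=load("w1.pkl")
sc=lambda a:(np.array(a,float)+.5)/3.2-.5+[180,145]
si=lambda a:(np.array(a,float)+.5)/2.6-.5+[130,135]
c=[[-134,58,48],[-134,-58,48],[134,58,48],[134,-58,48]]
wo=(W,c,w8([[366,160],[257,234],[511,405],[412,453]]))
def show(n,obs,p0):
    r=fit(obs,p0);print(n,r.x.round(3),r.fun.reshape(-1,2).round(1).tolist());return r.x
b=show("bin W",[wo],[484,311,.92])
show("bin side",[(D,c,si([[332,437],[275,343],[72,578],[27,468]]))],[484,311,.92])
show("bin scene",[(S,c,sc([[495,28],[452,105],[775,115],[745,200]]))],[484,311,.92])
# inner floor corners near end
print("rim z check", onp(W,w8([[366,160],[257,234],[511,405],[412,453]]),48).round(1))
show("scoop W",[(W,[[46,47,0],[46,-47,0],[-31,0,116]],w8([[222,265],[143,265],[116,204]]))],[475,77,.38])
B=onp(W,w8([[400,302],[353,326],[440,335],[379,361],[407,397]]),22)
print(R.from_euler('z',-b[2]).apply(B-[b[0],b[1],0]).round(1))
print("glue",onp(W,w8([[165,388]]),10))
E
```

```text
bin W [484.534 310.037   0.926] [[0.2, -0.6], [-2.5, -0.3], [1.7, 0.4], [-0.1, 3.0]]
bin side [480.703 310.655   0.916] [[2.5, -0.7], [1.9, -1.0], [-1.4, 1.4], [-1.5, -0.1]]
bin scene [488.124 307.941   0.921] [[-1.2, -1.6], [-0.7, -0.3], [0.5, -0.3], [1.4, 2.2]]
rim z check [[358.5 237.9  48. ]
 [449.4 171.6  48. ]
 [519.  449.   48. ]
 [605.9 380.1  48. ]]
scoop W [4.76928e+02 7.64260e+01 3.28000e-01] [[0.5, 0.5], [0.2, -0.6], [-0.7, -0.0]]
[[ -7.6  13.7  22. ]
 [-10.4 -36.8  22. ]
 [ 40.6  29.2  22. ]
 [ 33.4 -35.1  22. ]
 [ 82.3 -32.4  22. ]]
glue [[664.74239774 104.38717663  10.        ]]
```

Request:
arm_command(
  motion=[
    {"translation": [0.02, -0.2, -0.05], "rot": [0, 0, 0], "gripper": 0},
    {"translation": [0.04, -0.4, -0.1], "rot": [0, 0, 0], "gripper": 0},
    {"translation": [0.04, -0.4, -0.1], "rot": [0, 0, 0], "gripper": 0},
    {"translation": [0.04, -0.4, -0.1], "rot": [0, 0, 0], "gripper": 0},
    {"translation": [0.04, -0.4, -0.1], "rot": [0, 0, 0], "gripper": 0},
    {"translation": [0.04, -0.4, -0.1], "rot": [0, 0, 0], "gripper": 0},
    {"translation": [0.04, -0.4, -0.1], "rot": [0, 0, 0], "gripper": 0},
    {"translation": [0.04, -0.4, -0.1], "rot": [0, 0, 0], "gripper": 0},
  ],
)

```text
clock: 2.37
tool_pos: [440.9, 142.9, 217.1]
tcp_rot: [0.595, -3.084, -0.0]
contact_force: [1.1, -0.0, -0.2]
grip_width: 85.3
finger_force: 0.0
```

Request:
arm_command(
  motion=[
    {"translation": [0.04, -0.4, -0.1], "rot": [0, 0, 0], "gripper": 0},
    {"translation": [0.04, -0.4, -0.1], "rot": [0, 0, 0], "gripper": 0},
    {"translation": [0.04, -0.4, -0.1], "rot": [0, 0, 0], "gripper": 0},
    {"translation": [0.02, -0.34, -0.13], "rot": [0, 0, 0], "gripper": 0},
    {"translation": [0, 0, -0.1], "rot": [0, 0, 0], "gripper": 0},
    {"translation": [0, 0, 0], "rot": [0, 0, 0], "gripper": 0},
  ],
)

```text
clock: 2.87
tool_pos: [447.6, 66.0, 190.1]
tcp_rot: [0.591, -3.084, 0.0]
contact_force: [-1.1, 0.6, 0.1]
grip_width: 85.7
finger_force: 0.0
```

```bash
python3 - <<'E'
from cell import *
import cv2,pickle
o=get_obs();c=camera("wrist");pickle.dump((o,c),open("w2.pkl","wb"))
print(o["clock"],o["tool_pos"],o["joint_positions"],o["tcp_rot"])
cv2.imwrite("pics/w2.png",cv2.resize(c["pixels"][:,:,::-1],(800,600),interpolation=cv2.INTER_CUBIC))
E
```

```text
2.8667 [447.58160166  66.04758619 190.08812272] [-0.26115776  0.25440872  0.01390347  2.00209484 -0.00458466  0.88692534
  1.7048936 ] [ 5.91274362e-01 -3.08360898e+00  7.94934673e-05]
```

View pics/w2.png

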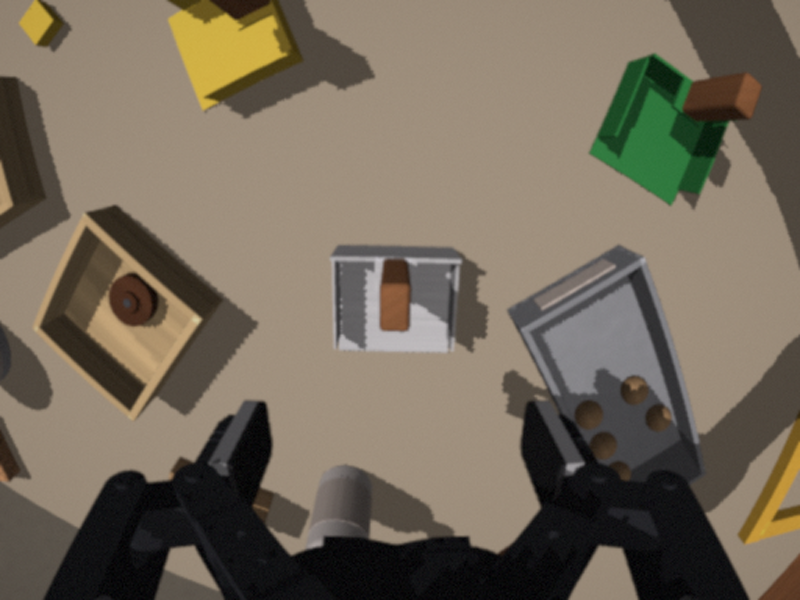

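Clean view. The scoop lip is at (336,350)–(454,352) and its grip top face spans (382..410, 284..331). The wheel tray's rim corners are at (87,214), (204,319), (133,417) and (37,328). I'll refine the scoop and tray poses from these.

```bash
python3 - <<'E'
from h import *
o,W=load("w2.pkl")
def show(n,obs,p0):
    r=fit(obs,p0);print(n,r.x.round(3),r.cost,r.fun.reshape(-1,2).round(1).tolist());return r.x
s=show("scoop",[(W,[[46,-47,0],[46,47,0],[-16,-9,116],[-16,9,116],[-46,-9,116],[-46,9,116],[-46,-47,46],[-46,47,46]],w8([[336,350],[454,352],[382,330],[409,331],[382,284],[410,284],[332,257],[461,260]]))],[476,76,.36])
print("grip",T(s,[-31,0,0]))
c=np.array([[-68,-68,50],[-68,68,50],[68,68,50],[68,-68,50]])
uv=w8([[87,214],[204,319],[133,417],[37,328]])
for k in range(4):
    show("tray",[(W,np.roll(c,k,0),uv)],[571,-146,-.36])
print("wheel",onp(W,w8([[131,300]]),26))
c=[[-134,58,48],[-134,-58,48],[134,58,48]]
show("bin",[(W,c,w8([[644,257],[528,333],[702,470]]))],[484,310,.923])
E
```

```text
scoop [4.76829e+02 7.50710e+01 3.60000e-01] 10.286303217331074 [[2.6, -0.4], [-3.7, -0.4], [-1.3, 1.9], [1.1, 1.6], [-1.0, -0.4], [1.5, -0.0], [-1.0, -0.4], [0.8, -0.6]]
grip [[447.81252832  64.1600058    0.        ]]
tray [ 5.71130e+02 -1.49247e+02 -3.58000e-01] 6.697392452285257 [[-0.8, -1.7], [0.4, 0.4], [1.0, 3.4], [-3.0, -0.3]]
tray [ 571.13  -149.247   -1.929] 6.697392452285091 [[-0.8, -1.7], [0.4, 0.4], [1.0, 3.4], [-3.0, -0.3]]
tray [ 571.13  -149.247   -3.5  ] 6.697392452285108 [[-0.8, -1.7], [0.4, 0.4], [1.0, 3.4], [-3.0, -0.3]]
tray [ 571.13  -149.247    1.212] 6.697392452285249 [[-0.8, -1.7], [0.4, 0.4], [1.0, 3.4], [-3.0, -0.3]]
wheel [[ 553.29880425 -141.23767474   26.        ]]
bin [482.931 310.991   0.944] 8.853221881979817 [[0.8, -0.1], [-4.0, -0.2], [5.6, 1.4]]
```

Request:
arm_command(
  motion=[
    {"translation": [0, -0.03, -0.3], "rot": [0, 0, -0.01], "gripper": 0},
    {"translation": [0, 0, -0.3], "rot": [0, 0, 0], "gripper": 0},
    {"translation": [0, 0, -0.4], "rot": [0, 0, 0], "gripper": 0},
    {"translation": [0, 0, -0.4], "rot": [0, 0, 0], "gripper": 0},
    {"translation": [0, 0, -0.4], "rot": [0, 0, 0], "gripper": 0},
    {"translation": [0, 0, -0.4], "rot": [0, 0, 0], "gripper": 0},
    {"translation": [0, 0, -0.2], "rot": [0, 0, 0], "gripper": 0},
    {"translation": [0, 0, -0.1], "rot": [0, 0, 0], "gripper": 0},
  ],
)

```text
clock: 3.58
tool_pos: [447.7, 66.3, 64.8]
tcp_rot: [0.564, -3.089, -0.001]
contact_force: [-0.4, 0.6, -0.2]
grip_width: 85.3
finger_force: 0.0
```

Request:
arm_command(
  motion=[
    {"translation": [0, 0, 0], "rot": [0, 0, 0], "gripper": 1},
    {"translation": [0, 0, 0], "rot": [0, 0, 0], "gripper": 1},
    {"translation": [0, 0, 0], "rot": [0, 0, 0], "gripper": 1},
    {"translation": [0, 0, 0], "rot": [0, 0, 0], "gripper": 1},
    {"translation": [0, 0, 0], "rot": [0, 0, 0], "gripper": 1},
    {"translation": [0, 0, 0], "rot": [0, 0, 0], "gripper": 1},
    {"translation": [0, 0, 0], "rot": [0, 0, 0], "gripper": 1},
    {"translation": [0, 0, 0], "rot": [0, 0, 0], "gripper": 1},
  ],
  force=90,
)

```text
clock: 4.25
tool_pos: [448.7, 65.4, 66.8]
tcp_rot: [-0.561, 3.09, 0.001]
contact_force: [-1.8, 2.7, 7.3]
grip_width: 15.7
finger_force: 88.5
```

Request:
arm_command(
  motion=[
    {"translation": [0, 0, 0.1], "rot": [0, 0, 0], "gripper": 1},
    {"translation": [0, 0, 0.2], "rot": [0, 0, 0], "gripper": 1},
    {"translation": [0, 0, 0.25], "rot": [0, 0, 0], "gripper": 1},
    {"translation": [0, 0, 0.25], "rot": [0, 0, 0], "gripper": 1},
    {"translation": [0, 0, 0.25], "rot": [0, 0, 0], "gripper": 1},
    {"translation": [0, 0, 0.25], "rot": [0, 0, 0], "gripper": 1},
    {"translation": [0, 0, 0.25], "rot": [0, 0, 0], "gripper": 1},
    {"translation": [0, 0, 0.25], "rot": [0, 0, 0], "gripper": 1},
  ],
  force=110,
)

```text
clock: 4.92
tool_pos: [448.2, 64.6, 157.0]
tcp_rot: [0.561, -3.091, 0.0]
contact_force: [-0.5, -0.3, -0.1]
grip_width: 15.0
finger_force: 107.7
```

Request:
arm_command(
  motion=[
    {"translation": [-0.05, 0.28, 0], "rot": [0, 0, 0.0245], "gripper": 1},
    {"translation": [-0.05, 0.28, 0], "rot": [0, 0, 0.0245], "gripper": 1},
    {"translation": [-0.05, 0.28, 0], "rot": [0, 0, 0.0245], "gripper": 1},
    {"translation": [-0.05, 0.28, 0], "rot": [0, 0, 0.0245], "gripper": 1},
    {"translation": [-0.05, 0.28, 0], "rot": [0, 0, 0.0245], "gripper": 1},
    {"translation": [-0.05, 0.28, 0], "rot": [0, 0, 0.0245], "gripper": 1},
    {"translation": [-0.05, 0.28, 0], "rot": [0, 0, 0.0245], "gripper": 1},
    {"translation": [-0.05, 0.28, 0], "rot": [0, 0, 0.0245], "gripper": 1},
  ],
)

```text
clock: 5.58
tool_pos: [428.0, 178.5, 155.9]
tcp_rot: [1.187, -2.908, -0.0]
contact_force: [0.5, 0.1, -2.3]
grip_width: 15.2
finger_force: 107.8
```

Request:
arm_command(
  motion=[
    {"translation": [-0.05, 0.28, 0], "rot": [0, 0, 0.0245], "gripper": 1},
    {"translation": [-0.05, 0.28, 0], "rot": [0, 0, 0.0245], "gripper": 1},
    {"translation": [-0.05, 0.28, 0], "rot": [0, 0, 0.0245], "gripper": 1},
    {"translation": [-0.018, 0.126, -0.2], "rot": [0, 0, 0], "gripper": 1},
    {"translation": [0, 0, -0.24], "rot": [0, 0, 0], "gripper": 1},
    {"translation": [0, 0, -0.2], "rot": [0, 0, 0], "gripper": 1},
    {"translation": [0, 0, 0], "rot": [0, 0, 0], "gripper": 1},
    {"translation": [0, 0, 0], "rot": [0, 0, 0], "gripper": 1},
  ],
)

```text
clock: 6.25
tool_pos: [419.7, 224.9, 123.3]
tcp_rot: [1.399, -2.811, 0.0]
contact_force: [-0.2, 0.0, -1.8]
grip_width: 14.9
finger_force: 107.8
```

```bash
python3 - <<'E'
from cell import *
import cv2,pickle
from h import R,np
o=get_obs();c=camera("wrist");pickle.dump((o,c),open("w3.pkl","wb"))
d={n:camera(n) for n in("scene","side")};pickle.dump(d,open("d3.pkl","wb"))
print(o["clock"],o["tool_pos"],o["joint_positions"],np.round(R.from_rotvec(o["tcp_rot"]).as_matrix(),3),o["grip_width"])
a=c["pixels"][110:350,100:420,::-1]
cv2.imwrite("pics/w3.png",cv2.resize(a,(800,600),interpolation=cv2.INTER_CUBIC))
E
```

```text
6.25 [419.65143002 224.88533931 123.33070454] [-0.47201412  0.37618852 -0.16104479  2.03722636  0.08785894  0.73634116
  1.80690852] [[-0.603 -0.798 -0.001]
 [-0.798  0.603 -0.001]
 [ 0.002  0.001 -1.   ]] 14.912081898818494
```

View pics/w3.png

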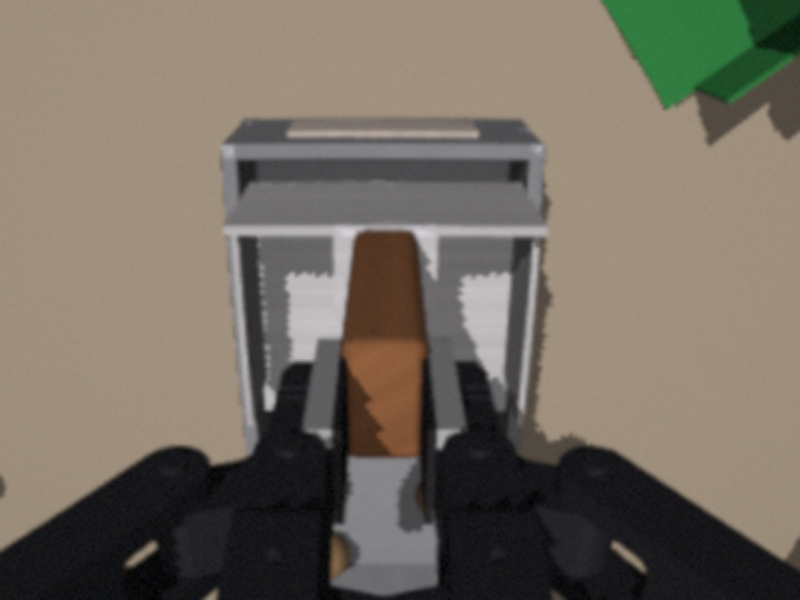

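The scoop is centred over the bin's near end: scoop edges at 248/522 against bin rim 221/543, about 1 mm of lateral offset. I'll nudge it 2 mm forward and lower it.

Request:
arm_command(
  motion=[
    {"translation": [0.03, 0.03, -0.15], "rot": [0, 0, 0], "gripper": 1},
    {"translation": [0.01, 0, -0.2], "rot": [0, 0, 0], "gripper": 1},
    {"translation": [0, 0, -0.2], "rot": [0, 0, 0], "gripper": 1},
    {"translation": [0, 0, -0.2], "rot": [0, 0, 0], "gripper": 1},
    {"translation": [0, 0, -0.1], "rot": [0, 0, 0], "gripper": 1},
    {"translation": [0, 0, -0.08], "rot": [0, 0, 0], "gripper": 1},
    {"translation": [0, 0, -0.03], "rot": [0, 0, 0], "gripper": 1},
    {"translation": [0, 0, 0], "rot": [0, 0, 0], "gripper": 1},
  ],
)

```text
clock: 7.07
tool_pos: [422.1, 226.7, 76.0]
tcp_rot: [1.4, -2.812, 0.0]
contact_force: [-0.1, 0.2, -1.8]
grip_width: 14.9
finger_force: 107.9
```

Request:
arm_command(
  motion=[
    {"translation": [0, 0, -0.02], "rot": [0, 0, 0], "gripper": 1},
    {"translation": [0, 0, -0.02], "rot": [0, 0, 0], "gripper": 1},
    {"translation": [0, 0, 0], "rot": [0, 0, 0], "gripper": 1},
  ],
)

```text
clock: 7.32
tool_pos: [422.2, 227.1, 74.9]
tcp_rot: [-1.4, 2.811, 0.0]
contact_force: [-2.4, -1.1, 6.0]
grip_width: 15.1
finger_force: 108.9
```

Request:
arm_command(
  motion=[
    {"translation": [0.03, 0.04, 0.008], "rot": [0, 0, 0], "gripper": 1},
    {"translation": [0.06, 0.08, 0], "rot": [0, 0, 0], "gripper": 1},
    {"translation": [0.06, 0.08, 0], "rot": [0, 0, 0], "gripper": 1},
    {"translation": [0.06, 0.08, 0], "rot": [0, 0, 0], "gripper": 1},
    {"translation": [0.06, 0.08, 0], "rot": [0, 0, 0], "gripper": 1},
    {"translation": [0.06, 0.08, 0], "rot": [0, 0, 0], "gripper": 1},
    {"translation": [0.06, 0.08, 0], "rot": [0, 0, 0], "gripper": 1},
    {"translation": [0.06, 0.08, 0], "rot": [0, 0, 0], "gripper": 1},
  ],
)

```text
clock: 7.98
tool_pos: [444.8, 256.5, 74.9]
tcp_rot: [1.399, -2.812, 0.001]
contact_force: [-3.1, -4.3, 8.6]
grip_width: 15.1
finger_force: 109.3
```

Request:
arm_command(
  motion=[
    {"translation": [0.06, 0.08, 0], "rot": [0, 0, 0], "gripper": 1},
    {"translation": [0.06, 0.08, 0], "rot": [0, 0, 0], "gripper": 1},
    {"translation": [0.06, 0.08, 0], "rot": [0, 0, 0], "gripper": 1},
    {"translation": [0.06, 0.08, 0], "rot": [0, 0, 0], "gripper": 1},
    {"translation": [0.06, 0.08, 0], "rot": [0, 0, 0], "gripper": 1},
    {"translation": [0.06, 0.08, 0], "rot": [0, 0, 0], "gripper": 1},
    {"translation": [0.06, 0.08, 0], "rot": [0, 0, 0], "gripper": 1},
    {"translation": [0.06, 0.08, 0], "rot": [0, 0, 0], "gripper": 1},
  ],
)

```text
clock: 8.65
tool_pos: [468.7, 288.4, 74.9]
tcp_rot: [1.399, -2.812, 0.001]
contact_force: [-3.6, -4.0, 7.6]
grip_width: 14.7
finger_force: 109.3
```

Request:
arm_command(
  motion=[
    {"translation": [0.06, 0.08, 0], "rot": [0, 0, 0], "gripper": 1},
    {"translation": [0.06, 0.08, 0], "rot": [0, 0, 0], "gripper": 1},
    {"translation": [0.06, 0.08, 0], "rot": [0, 0, 0], "gripper": 1},
    {"translation": [0.06, 0.08, 0], "rot": [0, 0, 0], "gripper": 1},
    {"translation": [0.06, 0.08, 0], "rot": [0, 0, 0], "gripper": 1},
  ],
)

```text
clock: 9.07
tool_pos: [483.8, 308.5, 74.9]
tcp_rot: [1.399, -2.812, 0.001]
contact_force: [-2.6, -3.6, 8.3]
grip_width: 14.6
finger_force: 109.3
```

Request:
arm_command(
  motion=[
    {"translation": [0.06, 0.08, 0], "rot": [0, 0, 0], "gripper": 1},
    {"translation": [0.06, 0.08, 0], "rot": [0, 0, 0], "gripper": 1},
    {"translation": [0.06, 0.08, 0], "rot": [0, 0, 0], "gripper": 1},
    {"translation": [0.06, 0.08, 0], "rot": [0, 0, 0], "gripper": 1},
    {"translation": [0.03, 0.04, 0], "rot": [0, 0, 0], "gripper": 1},
    {"translation": [0.03, 0.04, 0], "rot": [0, 0, 0], "gripper": 1},
  ],
)

```text
clock: 9.57
tool_pos: [498.7, 328.1, 74.9]
tcp_rot: [1.399, -2.812, 0.002]
contact_force: [-4.4, -5.5, 10.3]
grip_width: 15.1
finger_force: 109.6
```

```bash
python3 - <<'E'
from cell import *
import cv2,pickle
import numpy as np
d={n:camera(n) for n in("scene","side")}
a=cv2.resize(d["scene"]["pixels"][140:240,290:430,::-1],(560,400),interpolation=cv2.INTER_CUBIC)
b=cv2.resize(d["side"]["pixels"][250:384,130:300,::-1],None,fx=3,fy=3,interpolation=cv2.INTER_CUBIC)
w=camera("wrist")["pixels"][:,:,::-1][150:384,150:370]
b=b[:400];im=np.hstack([a,np.pad(b,((0,400-len(b)),(0,0),(0,0)))]);
im=cv2.resize(im,None,fx=800/im.shape[1],fy=800/im.shape[1]);w=cv2.resize(w,None,fx=1.25,fy=1.25)
h=min(600-im.shape[0],len(w));w=w[:h]
im=np.vstack([im,np.pad(w,((0,0),(0,800-w.shape[1]),(0,0)))])
cv2.imwrite("pics/m1.png",im);print(im.shape)
E
```

```text
(591, 800, 3)
```

View pics/m1.png

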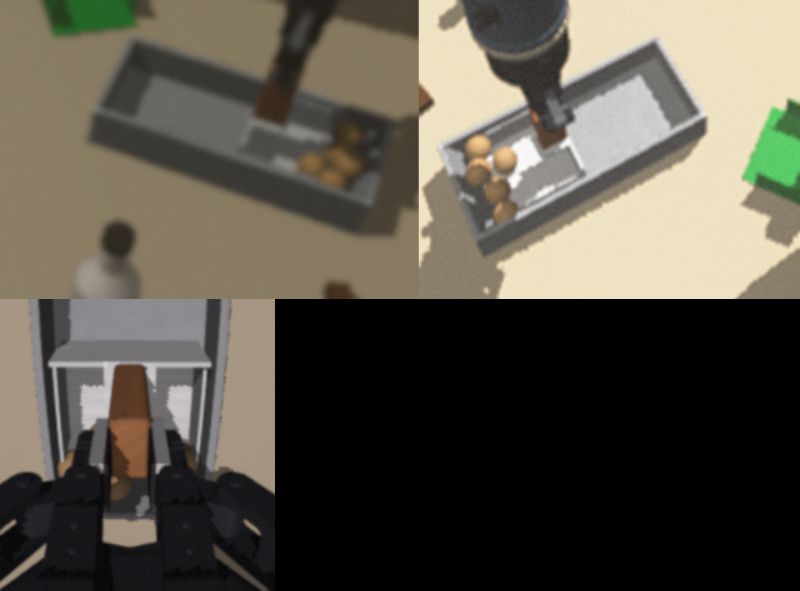

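All five balls are gathered at the ramp, in front of or already in the pan. I'll advance slightly, then tip back in place, which makes the lip follow the ramp.

Request:
arm_command(
  motion=[
    {"translation": [0.018, 0.024, 0], "rot": [0, 0, 0], "gripper": 1},
    {"translation": [0.018, 0.024, 0], "rot": [0, 0, 0], "gripper": 1},
    {"translation": [0, 0, 0], "rot": [0, 0, 0], "gripper": 1},
  ],
)

```text
clock: 9.97
tool_pos: [500.0, 329.8, 75.0]
tcp_rot: [1.398, -2.811, 0.003]
contact_force: [-7.2, -7.8, 12.7]
grip_width: 14.6
finger_force: 110.0
```

Request:
arm_command(
  motion=[
    {"translation": [-0.006, -0.008, 0.01], "rot": [0.0166, -0.0126, 0], "gripper": 1},
    {"translation": [-0.006, -0.008, 0.02], "rot": [0.0166, -0.0126, 0], "gripper": 1},
    {"translation": [-0.006, -0.008, 0.02], "rot": [0.0166, -0.0126, 0], "gripper": 1},
    {"translation": [0, 0, 0.02], "rot": [0.0166, -0.0126, 0], "gripper": 1},
  ],
)

```text
clock: 10.3
tool_pos: [499.7, 330.3, 77.9]
tcp_rot: [-1.328, 2.669, 0.117]
contact_force: [0.6, -0.0, -2.3]
grip_width: 15.3
finger_force: 108.0
```

Request:
arm_command(
  motion=[
    {"translation": [0, 0, 0.01], "rot": [0.0166, -0.0126, 0], "gripper": 1},
    {"translation": [0, 0, 0.01], "rot": [0.0166, -0.0126, 0], "gripper": 1},
    {"translation": [0, 0, 0.01], "rot": [0.0166, -0.0126, 0], "gripper": 1},
    {"translation": [0, 0, 0.02], "rot": [0.0166, -0.0126, 0], "gripper": 1},
    {"translation": [0, 0, 0.02], "rot": [0.0166, -0.0126, 0], "gripper": 1},
    {"translation": [0, 0, 0.02], "rot": [0, 0, 0], "gripper": 1},
    {"translation": [0, 0, 0], "rot": [0, 0, 0], "gripper": 1},
    {"translation": [0, 0, 0], "rot": [0, 0, 0], "gripper": 1},
  ],
)

```text
clock: 10.97
tool_pos: [500.6, 328.5, 81.4]
tcp_rot: [-1.247, 2.509, 0.228]
contact_force: [-0.1, -0.2, -2.8]
grip_width: 14.9
finger_force: 108.2
```

```bash
python3 - <<'E'
from cell import *
import cv2,pickle
import numpy as np
from h import R
o=get_obs();print(o["tool_pos"],o["joint_positions"],R.from_rotvec(o["tcp_rot"]).as_matrix().round(3),o["contact_force"])
d={n:camera(n) for n in("scene","side")}
a=cv2.resize(d["scene"]["pixels"][140:240,290:430,::-1],None,fx=3,fy=3,interpolation=cv2.INTER_CUBIC)
b=cv2.resize(d["side"]["pixels"][260:360,150:270,::-1],None,fx=3,fy=3,interpolation=cv2.INTER_CUBIC)
cv2.imwrite("pics/m2.png",np.hstack([a,b]))
E
```

```text
[500.6250722  328.52509133  81.42682517] [-0.34404042  0.48222183 -0.33390112  2.1339949   0.23711859  0.19953992
  1.65375671] [[-0.563 -0.797  0.22 ]
 [-0.744  0.605  0.285]
 [-0.36  -0.003 -0.933]] [-0.05881951 -0.20273874 -2.76210262]
```

View pics/m2.png

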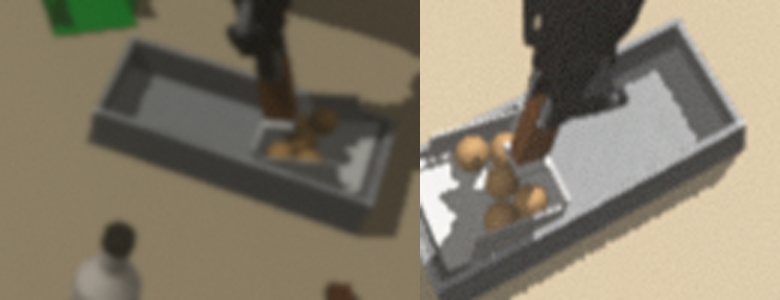

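All five balls are in the pan and none are left on the bin floor. Tilt is about 21°. Lifting and carrying next.

Request:
arm_command(
  motion=[
    {"translation": [0, 0, 0.1], "rot": [0, 0, 0], "gripper": 1},
    {"translation": [0, 0, 0.2], "rot": [0, 0, 0], "gripper": 1},
    {"translation": [0, 0, 0.25], "rot": [0, 0, 0], "gripper": 1},
    {"translation": [0, 0, 0.25], "rot": [0, 0, 0], "gripper": 1},
    {"translation": [0, 0, 0.25], "rot": [0, 0, 0], "gripper": 1},
    {"translation": [0, 0, 0.25], "rot": [0, 0, 0], "gripper": 1},
    {"translation": [0, 0, 0.25], "rot": [0, 0, 0], "gripper": 1},
    {"translation": [0, 0, 0.2], "rot": [0, 0, 0], "gripper": 1},
  ],
)

```text
clock: 11.73
tool_pos: [499.9, 328.7, 170.3]
tcp_rot: [-1.248, 2.508, 0.228]
contact_force: [-0.3, 0.3, -1.6]
grip_width: 14.8
finger_force: 108.2
```

```bash
python3 - <<'E'
from cell import *
from h import R
o=get_obs();print(o["tool_pos"],o["joint_positions"],R.from_rotvec(o["tcp_rot"]).as_matrix().round(3))
E
```

```text
[499.94663142 328.71774595 170.28647586] [-0.22737453  0.35583631 -0.47412746  2.02984047  0.1526325   0.43831462
  1.72078038] [[-0.562 -0.797  0.22 ]
 [-0.745  0.604  0.285]
 [-0.36  -0.004 -0.933]]
```

Request:
arm_command(
  motion=[
    {"translation": [0, -0.06, 0], "rot": [0, 0, -0.011], "gripper": 1},
    {"translation": [0, -0.12, 0], "rot": [0, 0, -0.011], "gripper": 1},
    {"translation": [0, -0.18, 0], "rot": [0, 0, -0.011], "gripper": 1},
    {"translation": [0, -0.24, 0], "rot": [0, 0, -0.011], "gripper": 1},
    {"translation": [-0.019, -0.305, 0], "rot": [0, 0, -0.021], "gripper": 1},
    {"translation": [-0.019, -0.305, 0], "rot": [0, 0, -0.021], "gripper": 1},
    {"translation": [-0.019, -0.305, 0], "rot": [0, 0, -0.021], "gripper": 1},
    {"translation": [-0.019, -0.305, 0], "rot": [0, 0, -0.021], "gripper": 1},
  ],
)

```text
clock: 12.4
tool_pos: [495.9, 234.8, 168.6]
tcp_rot: [-0.889, 2.642, 0.16]
contact_force: [0.2, 0.3, -2.4]
grip_width: 15.2
finger_force: 108.2
```

Request:
arm_command(
  motion=[
    {"translation": [-0.019, -0.305, 0], "rot": [0, 0, -0.021], "gripper": 1},
    {"translation": [-0.019, -0.305, 0], "rot": [0, 0, -0.021], "gripper": 1},
    {"translation": [-0.019, -0.305, 0], "rot": [0, 0, -0.021], "gripper": 1},
    {"translation": [-0.019, -0.305, 0], "rot": [0, 0, -0.021], "gripper": 1},
    {"translation": [-0.019, -0.305, 0], "rot": [0, 0, -0.021], "gripper": 1},
    {"translation": [-0.019, -0.305, 0], "rot": [0, 0, -0.021], "gripper": 1},
    {"translation": [-0.019, -0.305, 0], "rot": [0, 0, -0.021], "gripper": 1},
    {"translation": [-0.019, -0.305, 0], "rot": [0, 0, -0.021], "gripper": 1},
  ],
)

```text
clock: 13.07
tool_pos: [488.6, 113.5, 168.8]
tcp_rot: [-0.413, 2.746, 0.072]
contact_force: [-0.3, 0.1, -2.9]
grip_width: 15.2
finger_force: 108.2
```

Request:
arm_command(
  motion=[
    {"translation": [-0.019, -0.305, 0], "rot": [0, 0, -0.021], "gripper": 1},
    {"translation": [-0.019, -0.305, 0], "rot": [0, 0, -0.021], "gripper": 1},
    {"translation": [-0.019, -0.305, 0], "rot": [0, 0, -0.021], "gripper": 1},
    {"translation": [-0.019, -0.305, 0], "rot": [0, 0, -0.021], "gripper": 1},
    {"translation": [-0.019, -0.305, 0], "rot": [0, 0, -0.021], "gripper": 1},
    {"translation": [-0.019, -0.305, 0], "rot": [0, 0, -0.021], "gripper": 1},
    {"translation": [-0.019, -0.305, 0], "rot": [0, 0, -0.021], "gripper": 1},
    {"translation": [-0.019, -0.305, 0], "rot": [0, 0, -0.021], "gripper": 1},
  ],
)

```text
clock: 13.73
tool_pos: [481.0, -8.6, 168.8]
tcp_rot: [0.074, 2.773, -0.019]
contact_force: [0.5, -0.8, -2.1]
grip_width: 14.8
finger_force: 108.2
```

Request:
arm_command(
  motion=[
    {"translation": [-0.019, -0.305, 0], "rot": [0, 0, -0.021], "gripper": 1},
    {"translation": [-0.019, -0.305, 0], "rot": [0, 0, -0.021], "gripper": 1},
    {"translation": [-0.019, -0.305, 0], "rot": [0, 0, -0.021], "gripper": 1},
    {"translation": [-0.019, -0.305, 0], "rot": [0, 0, -0.021], "gripper": 1},
    {"translation": [-0.019, -0.305, 0], "rot": [0, 0, -0.021], "gripper": 1},
    {"translation": [0, -0.24, 0], "rot": [0, 0, -0.011], "gripper": 1},
    {"translation": [0, -0.18, 0], "rot": [0, 0, -0.011], "gripper": 1},
    {"translation": [0, -0.12, 0], "rot": [0, 0, -0.011], "gripper": 1},
  ],
)

```text
clock: 14.4
tool_pos: [476.3, -111.7, 168.8]
tcp_rot: [0.472, 2.738, -0.093]
contact_force: [0.3, -0.0, -2.8]
grip_width: 15.3
finger_force: 108.2
```

Request:
arm_command(
  motion=[
    {"translation": [0, -0.06, 0], "rot": [0, 0, -0.011], "gripper": 1},
    {"translation": [0, 0, 0], "rot": [0, 0, 0], "gripper": 1},
    {"translation": [0, 0, 0], "rot": [0, 0, 0], "gripper": 1},
  ],
)

```text
clock: 14.65
tool_pos: [476.4, -113.1, 168.7]
tcp_rot: [0.498, 2.734, -0.098]
contact_force: [-0.4, 0.0, -2.8]
grip_width: 14.9
finger_force: 108.3
```

```bash
cat > st.py <<'E'
from cell import *
from h import *
o=get_obs();M=R.from_rotvec(o["tcp_rot"]).as_matrix()
p=M@[-77,0,0]; # scoop x = -tool x ; lip = TCP + 77*scoopx - 66*scoopz(scoopz=-toolz)
lip=o["tool_pos"]-M[:,0]*77+M[:,2]*66; heel=o["tool_pos"]+M[:,0]*15+M[:,2]*66
t=lambda q:R.from_euler('z',.36).apply(q-[571,-148,0]).round(1)
print("clk",o["clock"],"tcp",o["tool_pos"].round(1),"J",o["joint_positions"].round(2),"yaw",np.arctan2(-M[1,0],-M[0,0]).round(3),"liptilt down deg",np.degrees(np.arcsin(M[2,0])).round(1),"roll",M[2,1].round(3))
print("tray frame: tcp",t(o["tool_pos"]),"lip",t(lip),"heel",t(heel))
E
python3 st.py
```

```text
clk 14.65 tcp [ 476.4 -113.1  168.7] J [-0.1   0.18  0.17  2.3   0.25  0.33  1.05] yaw -0.36 liptilt down deg -21.1 roll -0.004
tray frame: tcp [-100.8   -0.6  168.7] lip [ -5.2  -0.8 134.8] heel [-91.1  -0.9 101.7]
```

Request:
arm_command(
  motion=[
    {"translation": [0.0436, -0.0164, -0.085], "rot": [0.00775, 0.0206, 0], "gripper": 1},
    {"translation": [0.0436, -0.0164, -0.085], "rot": [0.00775, 0.0206, 0], "gripper": 1},
    {"translation": [0.0436, -0.0164, -0.085], "rot": [0.00775, 0.0206, 0], "gripper": 1},
    {"translation": [0.0436, -0.0164, -0.085], "rot": [0.00775, 0.0206, 0], "gripper": 1},
    {"translation": [0.0436, -0.0164, -0.085], "rot": [0.00775, 0.0206, 0], "gripper": 1},
    {"translation": [0.0436, -0.0164, -0.085], "rot": [0.00775, 0.0206, 0], "gripper": 1},
    {"translation": [0.0436, -0.0164, -0.085], "rot": [0.00775, 0.0206, 0], "gripper": 1},
    {"translation": [0.0436, -0.0164, -0.085], "rot": [0.00775, 0.0206, 0], "gripper": 1},
  ],
)

```text
clock: 15.32
tool_pos: [494.3, -119.4, 134.7]
tcp_rot: [-0.56, -3.088, 0.004]
contact_force: [0.2, 0.3, -2.5]
grip_width: 15.0
finger_force: 108.1
```

```bash
python3 st.py
```

```text
clk 15.3167 tcp [ 494.3 -119.4  134.7] J [ 0.12  0.4   0.03  1.95 -0.01  0.79  1.37] yaw -0.359 liptilt down deg 0.2 roll -0.003
tray frame: tcp [-81.9  -0.3 134.7] lip [-5.1 -0.4 68.4] heel [-97.1  -0.5  68.7]
```

Request:
arm_command(
  motion=[
    {"translation": [0.0505, -0.019, -0.006], "rot": [0.00587, 0.0156, 0], "gripper": 1},
    {"translation": [0.0505, -0.019, -0.006], "rot": [0.00587, 0.0156, 0], "gripper": 1},
    {"translation": [0.0505, -0.019, -0.006], "rot": [0.00587, 0.0156, 0], "gripper": 1},
    {"translation": [0.0505, -0.019, -0.006], "rot": [0.00587, 0.0156, 0], "gripper": 1},
    {"translation": [0.0505, -0.019, -0.006], "rot": [0.00587, 0.0156, 0], "gripper": 1},
    {"translation": [0.0505, -0.019, -0.006], "rot": [0.00587, 0.0156, 0], "gripper": 1},
    {"translation": [0.0505, -0.019, -0.006], "rot": [0.00587, 0.0156, 0], "gripper": 1},
    {"translation": [0.0505, -0.019, -0.006], "rot": [0.00587, 0.0156, 0], "gripper": 1},
  ],
)

```text
clock: 15.98
tool_pos: [514.7, -127.1, 132.2]
tcp_rot: [-0.51, -2.818, -0.068]
contact_force: [-0.1, -0.2, -1.8]
grip_width: 15.0
finger_force: 108.2
```

Request:
arm_command(
  motion=[
    {"translation": [0.0505, -0.019, -0.006], "rot": [0.00587, 0.0156, 0], "gripper": 1},
    {"translation": [0.0505, -0.019, -0.006], "rot": [0.00587, 0.0156, 0], "gripper": 1},
    {"translation": [0.0625, -0.0235, 0.01], "rot": [0.00587, 0.0156, 0], "gripper": 1},
    {"translation": [0.0625, -0.0235, 0.01], "rot": [0.00587, 0.0156, 0], "gripper": 1},
    {"translation": [0.0625, -0.0235, 0.01], "rot": [0.00587, 0.0156, 0], "gripper": 1},
    {"translation": [0.0625, -0.0235, 0.01], "rot": [0.00587, 0.0156, 0], "gripper": 1},
    {"translation": [0.0625, -0.0235, 0.01], "rot": [0.00587, 0.0156, 0], "gripper": 1},
    {"translation": [0.0625, -0.0235, 0.01], "rot": [0.00587, 0.0156, 0], "gripper": 1},
  ],
)

```text
clock: 16.65
tool_pos: [538.6, -136.1, 134.4]
tcp_rot: [-0.46, -2.546, -0.129]
contact_force: [1.0, -0.6, -1.5]
grip_width: 15.0
finger_force: 108.3
```

Request:
arm_command(
  motion=[
    {"translation": [0.0625, -0.0235, 0.01], "rot": [0.00587, 0.0156, 0], "gripper": 1},
    {"translation": [0.0625, -0.0235, 0.01], "rot": [0.00587, 0.0156, 0], "gripper": 1},
    {"translation": [0.0625, -0.0235, 0.01], "rot": [0.00587, 0.0156, 0], "gripper": 1},
    {"translation": [0.0625, -0.0235, 0.01], "rot": [0.00587, 0.0156, 0], "gripper": 1},
    {"translation": [0, 0, 0], "rot": [0, 0, 0], "gripper": 1},
    {"translation": [0, 0, 0], "rot": [0, 0, 0], "gripper": 1},
    {"translation": [0, 0, 0], "rot": [0, 0, 0], "gripper": 1},
    {"translation": [0, 0, 0], "rot": [0, 0, 0], "gripper": 1},
  ],
)

```text
clock: 17.32
tool_pos: [550.3, -140.9, 137.2]
tcp_rot: [-0.437, -2.411, -0.155]
contact_force: [-0.1, 0.1, -1.4]
grip_width: 15.2
finger_force: 108.3
```

```bash
python3 st.py
```

```text
clk 17.3167 tcp [ 550.3 -140.9  137.2] J [ 0.22  0.93  0.02  1.1  -0.09  1.8   1.46] yaw -0.36 liptilt down deg 40.0 roll -0.003
tray frame: tcp [-21.9  -0.7 137.2] lip [-5.3 -0.9 37.1] heel [-75.8  -0.9  96.2]
```

Request:
arm_command(
  motion=[
    {"translation": [0, 0, 0.06], "rot": [0, 0, 0], "gripper": 1},
    {"translation": [0, 0, 0.12], "rot": [0, 0, 0], "gripper": 1},
    {"translation": [0, 0, 0.2], "rot": [0, 0, 0], "gripper": 1},
    {"translation": [0, 0, 0.2], "rot": [0, 0, 0], "gripper": 1},
    {"translation": [0, 0, 0.2], "rot": [0, 0, 0], "gripper": 1},
    {"translation": [0, 0, 0.2], "rot": [0, 0, 0], "gripper": 1},
    {"translation": [0, 0, 0.2], "rot": [0, 0, 0], "gripper": 1},
    {"translation": [0, 0, 0.2], "rot": [0, 0, 0], "gripper": 1},
  ],
)

```text
clock: 17.98
tool_pos: [550.3, -141.1, 207.0]
tcp_rot: [-0.437, -2.41, -0.154]
contact_force: [-0.2, 0.1, -1.9]
grip_width: 14.8
finger_force: 108.3
```

```bash
python3 st.py; cat > cnt.py <<'E'
from cell import *
from h import *
o,d=pickle.load(open("d0.pkl","rb"))
si=lambda a:((np.array(a,float)+.5)/2.6-.5+[130,135]).round().astype(int)
for q in si([[87,475],[132,448],[174,426]]): print("ball hsv",cv2.cvtColor(d["side"]["pixels"],cv2.COLOR_RGB2HSV)[q[1],q[0]])
f=lambda n:[n,camera(n)]
oo=get_obs();C=dict(map(f,("scene","side","wrist")));C["wrist"]["pos"]=oo["tool_pos"];C["wrist"]["rot"]=oo["tcp_rot"]
pickle.dump(C,open("cnt.pkl","wb"))
for n,c in C.items():
    h=cv2.cvtColor(c["pixels"],cv2.COLOR_RGB2HSV)
    m=cv2.inRange(h,(10,115,60),(16,220,255))
    k,l,s,ce=cv2.connectedComponentsWithStats(m)
    for i in range(1,k):
        if s[i,4]>15:
            w=onp(c,ce[i],22)[0]
            t=R.from_euler('z',.36).apply(w-[571,-148,0])
            if abs(t[:2]).max()<75 or np.hypot(*(w[:2]-[484,310]))<150: print(n,ce[i].round(),s[i,4],"world",w.round(),"tray",t.round(),h[int(ce[i][1]),int(ce[i][0])])
E
python3 cnt.py
```

```text
clk 17.9833 tcp [ 550.3 -141.1  207. ] J [ 0.22  0.88  0.02  1.03 -0.1   1.93  1.45] yaw -0.361 liptilt down deg 40.0 roll -0.004
tray frame: tcp [-21.8  -0.9 207. ] lip [ -5.3  -1.2 107. ] heel [-75.7  -1.1 166.2]
ball hsv [ 16 112 185]
ball hsv [ 17 114 185]
ball hsv [ 17 116 172]
scene [220. 230.] 185 world [ 562. -143.   22.] tray [-10.   1.  22.] [ 13 115  82]
side [245. 180.] 110 world [ 558. -140.   22.] tray [-15.   3.  22.] [ 11  88 102]
wrist [253. 248.] 2478 world [ 525. -135.   22.] tray [-48.  -4.  22.] [ 12 146 148]
```

Request:
arm_command(
  motion=[
    {"translation": [-0.1, 0.04, 0], "rot": [-0.01173, -0.0312, 0], "gripper": 1},
    {"translation": [-0.1, 0.04, 0], "rot": [-0.01173, -0.0312, 0], "gripper": 1},
    {"translation": [-0.1, 0.04, 0], "rot": [-0.01173, -0.0312, 0], "gripper": 1},
    {"translation": [-0.1, 0.04, 0], "rot": [-0.01173, -0.0312, 0], "gripper": 1},
    {"translation": [-0.1, 0.04, 0], "rot": [-0.01173, -0.0312, 0], "gripper": 1},
    {"translation": [-0.1, 0.04, 0], "rot": [-0.01173, -0.0312, 0], "gripper": 1},
    {"translation": [-0.1, 0.04, 0], "rot": [-0.01173, -0.0312, 0], "gripper": 1},
    {"translation": [-0.1, 0.04, 0], "rot": [-0.01173, -0.0312, 0], "gripper": 1},
  ],
)

```text
clock: 18.8
tool_pos: [509.6, -124.9, 205.6]
tcp_rot: [-0.538, -2.956, -0.031]
contact_force: [-0.2, -0.0, -2.5]
grip_width: 14.9
finger_force: 108.3
```

Request:
arm_command(
  motion=[
    {"translation": [-0.1, 0.04, 0], "rot": [-0.01173, -0.0312, 0], "gripper": 1},
    {"translation": [-0.1, 0.04, 0], "rot": [-0.01173, -0.0312, 0], "gripper": 1},
    {"translation": [-0.1, 0.37, 0], "rot": [0, 0, 0.0344], "gripper": 1},
    {"translation": [-0.1, 0.37, 0], "rot": [0, 0, 0.0344], "gripper": 1},
    {"translation": [-0.1, 0.37, 0], "rot": [0, 0, 0.0344], "gripper": 1},
    {"translation": [-0.1, 0.37, 0], "rot": [0, 0, 0.0344], "gripper": 1},
    {"translation": [-0.1, 0.37, 0], "rot": [0, 0, 0.0344], "gripper": 1},
    {"translation": [-0.1, 0.37, 0], "rot": [0, 0, 0.0344], "gripper": 1},
  ],
)

```text
clock: 19.47
tool_pos: [469.4, -9.0, 205.4]
tcp_rot: [0.12, -3.137, 0.007]
contact_force: [0.7, -0.2, -2.2]
grip_width: 15.1
finger_force: 108.3
```

Request:
arm_command(
  motion=[
    {"translation": [-0.1, 0.37, 0], "rot": [0, 0, 0.0344], "gripper": 1},
    {"translation": [-0.1, 0.37, 0], "rot": [0, 0, 0.0344], "gripper": 1},
    {"translation": [-0.1, 0.37, 0], "rot": [0, 0, 0.0344], "gripper": 1},
    {"translation": [-0.04, 0.37, 0], "rot": [0, 0, 0.0344], "gripper": 1},
    {"translation": [0, 0, 0], "rot": [0, 0, 0], "gripper": 1},
    {"translation": [0, 0, 0], "rot": [0, 0, 0], "gripper": 1},
  ],
)

```text
clock: 19.97
tool_pos: [453.2, 65.6, 205.8]
tcp_rot: [0.57, -3.089, 0.006]
contact_force: [0.5, -0.2, -2.1]
grip_width: 14.8
finger_force: 108.3
```

```bash
python3 st.py; cat > cnt.py <<'E'
from cell import *
from h import *
o,d=pickle.load(open("d0.pkl","rb"))
oo=get_obs();C={n:camera(n) for n in("scene","side","wrist")};C["wrist"]["pos"]=oo["tool_pos"];C["wrist"]["rot"]=oo["tcp_rot"]
pickle.dump((oo,C),open("cnt.pkl","wb"))
# rectify tray interior and bin interior from each camera at z=22, 1 px/mm x3, compare with start, print dark/shape as Hough circles
g=np.mgrid[-60:60:.5,-60:60:.5]; L=np.c_[g[0].ravel(),g[1].ravel(),np.full(g[0].size,22)]
gb=np.mgrid[-128:104:.5,-52:52:.5]; Lb=np.c_[gb[0].ravel(),gb[1].ravel(),np.full(gb[0].size,22)]
def rect(c,p,L,sh):
    q=proj(c,T(p,L)).astype(np.float32).reshape(*sh,2);return cv2.remap(c["pixels"],q,None,cv2.INTER_CUBIC)
for n,c in C.items():
    for nm,p,LL,G,off in(("tray",(571,-148,-.36),L,g,(-60,-60)),("bin",(484.4,310,.923),Lb,gb,(-128,-52))):
        im=rect(c,p,LL,G[0].shape);cv2.imwrite(f"pics/r_{n}_{nm}.png",im[:,:,::-1])
        s=cv2.GaussianBlur(im,(0,0),2);r=s[:,:,0].astype(float)/(s[:,:,2]+1.)
        cc=cv2.HoughCircles(cv2.cvtColor(s,cv2.COLOR_RGB2GRAY),cv2.HOUGH_GRADIENT,1.5,20,param1=60,param2=14,minRadius=11,maxRadius=18)
        print(n,nm,[] if cc is None else [((y/2+off[0]).round(),(x/2+off[1]).round(),rr/2,s[int(y),int(x)].tolist()) for x,y,rr in cc[0]])
E
python3 cnt.py
```

```text
clk 19.9667 tcp [453.2  65.6 205.8] J [-0.08  0.25 -0.21  1.96  0.07  0.94  1.61] yaw 0.365 liptilt down deg 0.1 roll -0.004
tray frame: tcp [-185.5  158.4  205.8] lip [-127.7  209.2  139.7] heel [-196.6  148.2  139.8]
scene tray []
scene bin []
side tray [(np.float32(-41.0), np.float32(43.0), np.float32(6.925), [213, 183, 137]), (np.float32(-31.0), np.float32(33.0), np.float32(7.6), [101, 86, 62]), (np.float32(-19.0), np.float32(33.0), np.float32(7.75), [95, 80, 58])]
side bin [(np.float32(49.0), np.float32(41.0), np.float32(6.925), [154, 154, 154]), (np.float32(-29.0), np.float32(-13.0), np.float32(8.575), [152, 153, 153]), (np.float32(-91.0), np.float32(7.0), np.float32(8.575), [155, 155, 155]), (np.float32(-5.0), np.float32(13.0), np.float32(7.75), [156, 156, 155]), (np.float32(-10.0), np.float32(-16.0), np.float32(7.3), [83, 82, 81]), (np.float32(40.0), np.float32(32.0), np.float32(5.875), [81, 80, 78]), (np.float32(-57.0), np.float32(-27.0), np.float32(7.6), [156, 155, 154]), (np.float32(-0.0), np.float32(-1.0), np.float32(6.925), [84, 84, 83])]
wrist tray [(np.float32(12.0), n
[... 817 characters left out ...]
7.0), np.float32(8.5), [83, 82, 85]), (np.float32(25.0), np.float32(20.0), np.float32(8.575), [77, 76, 79]), (np.float32(10.0), np.float32(8.0), np.float32(8.5), [77, 76, 79]), (np.float32(33.0), np.float32(33.0), np.float32(7.675), [143, 142, 146]), (np.float32(-81.0), np.float32(-28.0), np.float32(6.925), [149, 147, 151]), (np.float32(-30.0), np.float32(-29.0), np.float32(7.75), [80, 79, 82]), (np.float32(-123.0), np.float32(-37.0), np.float32(5.875), [121, 121, 124]), (np.float32(-71.0), np.float32(-33.0), np.float32(8.575), [150, 149, 153]), (np.float32(-116.0), np.float32(19.0), np.float32(6.775), [88, 88, 90]), (np.float32(-42.0), np.float32(-22.0), np.float32(6.475), [147, 145, 149])]
```

```bash
python3 - <<'E'
import cv2,numpy as np
for n in ("side","wrist"):
    im=cv2.GaussianBlur(cv2.imread(f"pics/r_{n}_tray.png"),(0,0),4).astype(float)
    r=im[:,:,2]/im[:,:,1]
    print(n);s=cv2.resize(r,(24,24),interpolation=cv2.INTER_AREA)
    for row in s: print(" ".join(f"{int(round((v-1)*100)):2d}" for v in row))
im=cv2.imread("pics/r_side_bin.png").astype(float);print("bin max R/G",np.percentile(im[:,:,2]/(im[:,:,1]+1),[50,99,99.9]))
E
```

```text
side
18 18 16 15 15 14 14 17 17 18 29 35 32 15  8  8  9 10 13 20 28 25 10  3
17 18 18 16 17 15 17 17 17 21 29 27 16  7  9  6  7  8  9 16 20 14  6  4
17 18 18 18 17 17 19 18 17 21 24 14  7  6 12 11  7  4  8 16 13  8  4  3
16 18 17 17 17 18 18 17 15 16 12  6  7  6 12 11  9 11 17 18 15 11  6  4
18 19 18 18 17 17 17 14  9  7  6  3  6  7 11  9 14 20 20 19 18 15  9  3
17 19 19 17 14 16 15  6  4  3  5  4  5  5 11 12 20 23 18 18 18 16 10  3
17 17 17 14 11 13  9  5  5  4  4  4  5  8  9 16 25 25 20 19 18 17 14  7
19 19 15  9  8  5  4  6  5  3  3  5  6  8 16 33 35 30 22 19 19 18 18 13
17 17 11  9 12  7  1  5  2  4  4  4  3  9 28 42 42 31 20 18 18 17 16 17
14 11  8 13 13  6  2  3  3  5  4  7 11 21 36 45 44 28 18 18 18 18 17 19
14 13 14 16  7  3  2  3  6  5  6 17 34 43 47 49 38 22 19 19 18 18 18 17
11 13 10  5  3  2  3  6  8 10 15 33 46 49 50 40 24 19 19 18 18 17 16 16
 9  9  5  2  2  1  5 12 14 11 22 42 47 46 42 28 20 19 19 18 18 17 17 17
11  6  3  4  3  4  7  9 13 19 29 39 41 35 26 20 19 19 19 18 18 18 18 18
 9  5  6  5  7  6  6  7 13 22 26 28 28 22 19 17 18 19 19 18 18 17 16 17
10  4  6  8 11 
[... 1713 characters left out ...]
19 19
21 25 28 27 26 22 19 20 25 27 27 27 26 21 19 19 19 19 19 19 21 23 21 19
25 27 27 27 27 24 20 22 27 27 27 27 26 21 19 19 19 19 19 22 26 28 25 20
27 27 27 27 26 23 20 22 26 27 27 27 26 20 19 19 19 19 22 26 27 28 26 20
27 27 27 27 26 22 21 24 27 27 27 27 25 22 23 23 21 20 24 27 27 27 25 19
26 27 27 27 24 22 26 27 28 27 27 25 25 26 27 27 25 21 24 27 27 27 26 20
23 25 25 23 21 24 27 27 28 27 25 22 25 27 27 27 26 21 23 26 27 27 26 20
20 21 21 20 21 25 27 26 27 27 24 23 26 27 27 27 26 21 21 25 27 27 24 19
19 19 19 20 23 27 27 27 27 27 24 24 27 27 27 27 26 22 20 22 24 24 21 18
19 19 19 21 24 27 27 27 27 26 22 24 27 27 27 27 25 21 19 20 21 20 19 18
bin max R/G [1.         1.04761905 1.06779661]
```

The bin is empty, and the wrist colour map shows five distinct balls in the tray beside the wheel. Now I'll set the scoop down.

Request:
arm_command(
  motion=[
    {"translation": [0, 0, -0.2], "rot": [0, 0, 0], "gripper": 1},
    {"translation": [0, 0, -0.4], "rot": [0, 0, 0], "gripper": 1},
    {"translation": [0, 0, -0.4], "rot": [0, 0, 0], "gripper": 1},
    {"translation": [0, 0, -0.4], "rot": [0, 0, 0], "gripper": 1},
    {"translation": [0, 0, -0.4], "rot": [0, 0, 0], "gripper": 1},
    {"translation": [0, 0, -0.4], "rot": [0, 0, 0], "gripper": 1},
    {"translation": [0, 0, -0.2], "rot": [0, 0, 0], "gripper": 1},
    {"translation": [0, 0, -0.15], "rot": [0, 0, 0], "gripper": 1},
  ],
)

```text
clock: 20.78
tool_pos: [452.9, 63.0, 77.0]
tcp_rot: [0.56, -3.089, 0.007]
contact_force: [-0.5, -0.9, -1.5]
grip_width: 14.9
finger_force: 108.2
```

Request:
arm_command(
  motion=[
    {"translation": [0, 0, -0.1], "rot": [0, 0, 0], "gripper": 1},
    {"translation": [0, 0, -0.06], "rot": [0, 0, 0], "gripper": 1},
    {"translation": [0, 0, -0.03], "rot": [0, 0, 0], "gripper": 1},
    {"translation": [0, 0, -0.02], "rot": [0, 0, 0], "gripper": 1},
    {"translation": [0, 0, 0], "rot": [0, 0, 0], "gripper": 1},
  ],
)

```text
clock: 21.2
tool_pos: [453.6, 63.9, 68.1]
tcp_rot: [-0.562, 3.09, -0.007]
contact_force: [-0.0, 0.7, -2.1]
grip_width: 14.9
finger_force: 108.2
```

Request:
arm_command(
  motion=[
    {"translation": [0, 0, -0.015], "rot": [0, 0, 0], "gripper": 1},
    {"translation": [0, 0, -0.015], "rot": [0, 0, 0], "gripper": 1},
    {"translation": [0, 0, 0], "rot": [0, 0, 0], "gripper": 1},
  ],
)

```text
clock: 21.45
tool_pos: [453.5, 63.9, 66.8]
tcp_rot: [-0.562, 3.09, -0.007]
contact_force: [-1.8, -0.1, 4.6]
grip_width: 15.0
finger_force: 109.2
```

Request:
arm_command(
  motion=[
    {"translation": [0, 0, 0], "rot": [0, 0, 0], "gripper": 0.7},
    {"translation": [0, 0, 0], "rot": [0, 0, 0], "gripper": 0.5},
    {"translation": [0, 0, 0], "rot": [0, 0, 0], "gripper": 0.2},
    {"translation": [0, 0, 0], "rot": [0, 0, 0], "gripper": 0},
    {"translation": [0, 0, 0], "rot": [0, 0, 0], "gripper": 0},
    {"translation": [0, 0, 0], "rot": [0, 0, 0], "gripper": 0},
    {"translation": [0, 0, 0], "rot": [0, 0, 0], "gripper": 0},
    {"translation": [0, 0, 0], "rot": [0, 0, 0], "gripper": 0},
  ],
)

```text
clock: 22.12
tool_pos: [453.2, 63.9, 66.2]
tcp_rot: [0.562, -3.09, 0.007]
contact_force: [0.8, 0.4, -0.6]
grip_width: 85.5
finger_force: 0.0
```

Request:
arm_command(
  motion=[
    {"translation": [0, 0, 0.1], "rot": [0, 0, 0], "gripper": 0},
    {"translation": [0, 0, 0.25], "rot": [0, 0, 0], "gripper": 0},
    {"translation": [0, 0, 0.4], "rot": [0, 0, 0], "gripper": 0},
    {"translation": [0, 0, 0.4], "rot": [0, 0, 0], "gripper": 0},
    {"translation": [0, 0, 0.4], "rot": [0, 0, 0], "gripper": 0},
    {"translation": [0, 0, 0.4], "rot": [0, 0, 0], "gripper": 0},
    {"translation": [0, 0, 0.4], "rot": [0, 0, 0], "gripper": 0},
    {"translation": [0, 0, 0.2], "rot": [0, 0, 0], "gripper": 0},
  ],
)

```text
clock: 22.78
tool_pos: [454.0, 64.1, 196.4]
tcp_rot: [-0.562, 3.088, -0.006]
contact_force: [0.4, -0.1, 0.7]
grip_width: 85.3
finger_force: 0.0
```

Request:
arm_command(
  motion=[
    {"translation": [0, 0, 0], "rot": [0, 0, 0], "gripper": 0},
    {"translation": [0, 0, 0], "rot": [0, 0, 0], "gripper": 0},
    {"translation": [0, 0, 0], "rot": [0, 0, 0], "gripper": 0},
  ],
)

```text
clock: 23.03
tool_pos: [452.7, 63.7, 193.2]
tcp_rot: [0.562, -3.089, 0.007]
contact_force: [0.1, -0.1, -0.3]
grip_width: 85.4
finger_force: 0.0
```

```bash
python3 - <<'E'
from cell import *
from h import *
o=get_obs();w=camera("wrist");print(o["tool_pos"],o["grip_width"],o["contact_force"])
_,w2=load("w2.pkl")
w["pos"]=o["tool_pos"];w["rot"]=o["tcp_rot"]
# rectify around the grip in tool-yaw frame at z=116 and z=0: compare with the pre-grasp view at same relative pose
def rect(c,z,dx):
    g=np.mgrid[-40:100:2.,-70:70:2.];L=np.c_[g[0].ravel(),g[1].ravel(),np.full(g[0].size,z)]
    a=.36;q=proj(c,R.from_euler('z',a).apply(L)+[c["pos"][0]+dx[0],c["pos"][1]+dx[1],0]).astype(np.float32).reshape(70,70,2)
    return cv2.GaussianBlur(cv2.cvtColor(cv2.remap(c["pixels"],q,None,1),cv2.COLOR_RGB2GRAY),(0,0),1).astype(np.float32)
for z in(0,46,116):
    A=rect(w2,z,(0,0));B=rect(w,z,(0,0));print(z,cv2.phaseCorrelate(A,B),np.corrcoef(A.ravel(),B.ravel())[0,1])
E
```

```text
[452.74072003  63.74069006 193.16359358] 85.38349459331256 [ 0.08603282 -0.05635787 -0.32400939]
0 ((0.3101759599062106, -0.211049013001265), 0.8933939856511576) 0.9922994762411068
46 ((0.4115924349381359, -0.11885200006554442), 0.9153308836214337) 0.989866931492131
116 ((0.6609077185834167, -0.059835955442054), 0.8586954056848715) 0.976010601158132
```

The scoop stands upright where it was set down: the wrist view matches the pre-grasp view at 0.99 correlation. The gripper is clear of everything, so I'm handing in.

```bash
python3 -c "
from cell import *
print(hand_in())"
```

```text
the job is handed in; nothing more can be done
None
```

Job handed in at about 23 s: all five balls are in the left tray with the wheel, the bin is empty, and the scoop stands flat on the open bench, released.

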